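# Complete the batch and dump the tipping bucket

## Task

Put the brass pipe plug into the orange tipping bucket with the two steel plugs already in it and let go, with the bucket still upright at home. Then push the red-handled lever past its latch and right over to its stop, so that all three plugs drop together into the grey catch tray, and let the bucket swing back home and latch. Leave the flange, the collar and the jar where they are.

Things in the scene. Friction and masses are not known exactly. Their poses are not given: they have to be found in the camera images.
- brass_plug_center (a point): Brass (yellow metal) pipe plug, 42 mm tall: hexagonal head 32 mm across flats (37 mm across corners) and 14 mm high, with a round 26 mm diameter threaded body 28 mm high on it; about 0.14 kg. It stands on the bench on its hex head, round body up. Point: on its axis, half-way up (21 mm above its underside); z along its axis, up.
- steel_plug_a_center (a point): First of two grey steel plugs standing in the rear (robot-side) half of the bucket at the start, each 30 mm to one side of the middle, axes 25 mm behind the middle of the floor. Each is a pipe plug, 42 mm tall: hexagonal head 32 mm across flats (37 mm across corners) and 14 mm high, with a round 26 mm diameter threaded body 28 mm high on it; about 0.14 kg. Point: on its axis, half-way up; z along its axis.
- steel_plug_b_center (a point): Second grey steel plug, same as the first. Point: on its axis, half-way up.
- bucket_in (a point): Centre of the orange bucket's inner floor, 135 mm above the bench at home; axes turn with the bucket: x to its pouring lip (away from the robot), y left, z out of its mouth. Flat floor 90 (x) by 110 mm (y); walls 4 mm thick, rim 55 mm above the floor; the front wall flares from x = 47 mm at the floor to 80 mm at the rim. The front half is free: a plug fits standing at x = 20 mm, y = 0.
- hinge (a point): Fixed point on the bucket's hinge axis, mid-width, 165 mm above the bench, 30 mm above the bucket floor. Axes: x level, the pouring direction (roughly away from the robot), y left along the hinge axis, z up. Blue side plates at y = +-68 mm (8 mm thick) rise to 190 mm above the bench; the yellow latch housing (x = +-12 mm, y = 74 to 96 mm) to 252 mm. The station is fixed to the bench.
- lever_grip (a point): Middle of the red handle bar fixed to the bucket: 18 mm diameter, 52 mm long, parallel to the hinge axis at 110 mm from it, centred at y = -107 mm in the hinge frame, on a flat steel arm at y = -80 mm. At home it is 84 mm behind (robot side) and 71 mm above the hinge; pushed forward it arcs over the top to 97 mm in front of and 52 mm above the hinge at the stop.
- bucket (a joint): Tilt of bucket and lever, rad: 0 = home, latched, mouth up; 1.95 = at the stop, mouth forward and down. Grows as the handle is pushed forward. The return spring takes about 3 N at the handle near home, 6.5 N at the stop; the spring-plunger latch adds about 5 N at 0.05 to 0.1 rad, fading out by 0.3. Let go beyond it, the damped spring brings the empty bucket home and latched in under 1 s.
- tray_in (a point): Centre of the inner floor of the grey catch tray fixed under the bucket, 12 mm above the bench; axes as the hinge's. The tray is 242 mm (x) by 118 mm (y) inside, walls 4 mm thick and 46 mm high above its floor; it reaches farther out in front of the bucket.
- brass_plug: The brass plug's body; origin at the centre of its underside (hex face).
- steel_plug_a: First steel plug's body; origin at the centre of its underside.
- steel_plug_b: Second steel plug's body; origin at the centre of its underside.
- flange: Bystander: dark steel ring lying on the bench, 60 mm outer diameter, 28 mm hole, 20 mm high; origin at the centre of its underside.
- collar: Bystander: blue collar standing on the bench, 50 mm outer diameter, 36 mm bore, 36 mm high; origin at the centre of its underside.
- jar: Bystander: closed grey jar on the bench to the right, 60 mm diameter, 65 mm high; origin at the centre of its underside.
Things that resemble listed ones, but are neither listed nor needed, are in the scene too. What is shaped like the steel_plug_b but green or turquoise is not meant.

How it is judged:
On the way, in this order (a step that is already met when the one before it is completed fails the run):
1. the brass plug is in the bucket with both steel plugs, let go, and the bucket is still home (tilt under 0.08 rad) (x of brass_plug_center in the frame of bucket_in between -0.05 and 0.08 m and y of brass_plug_center in the frame of bucket_in between -0.056 and 0.056 m and z of brass_plug_center in the frame of bucket_in between -0.005 and 0.05 m and x of steel_plug_a_center in the frame of bucket_in between -0.05 and 0.08 m and y of steel_plug_a_center in the frame of bucket_in between -0.056 and 0.056 m and z of steel_plug_a_center in the frame of bucket_in between -0.005 and 0.05 m and x of steel_plug_b_center in the frame of bucket_in between -0.05 and 0.08 m and y of steel_plug_b_center in the frame of bucket_in between -0.056 and 0.056 m and z of steel_plug_b_center in the frame of bucket_in between -0.005 and 0.05 m and value of joint bucket below 0.08 rad and contact force between the fingers and brass_plug below 0.1 N), for 0.3 s.
2. the bucket has been pushed right over (tilt over 1.75 rad) (value of joint bucket above 1.75 rad), for 0.05 s.
At the end, for the whole second after the job is handed in: All three plugs lie at rest (under 0.03 m/s) inside the catch tray, their centres within 50 mm of its floor, and the bucket is back home (tilt under 0.08 rad) and still (x of brass_plug_center in the frame of tray_in between -0.125 and 0.125 m and y of brass_plug_center in the frame of tray_in between -0.063 and 0.063 m and z of brass_plug_center in the frame of tray_in between -0.005 and 0.05 m and x of steel_plug_a_center in the frame of tray_in between -0.125 and 0.125 m and y of steel_plug_a_center in the frame of tray_in between -0.063 and 0.063 m and z of steel_plug_a_center in the frame of tray_in between -0.005 and 0.05 m and x of steel_plug_b_center in the frame of tray_in between -0.125 and 0.125 m and y of steel_plug_b_center in the frame of tray_in between -0.063 and 0.063 m and z of steel_plug_b_center in the frame of tray_in between -0.005 and 0.05 m and linear speed of each of brass_plug, steel_plug_a, steel_plug_b below 0.03 m/s and value of joint bucket below 0.08 rad and velocity of joint bucket between -0.05 and 0.05 rad/s); the robot touches nothing.
It fails at once if the flange is moved more than 30 mm (distance of flange from where it was at the start of the episode above 0.03 m).
It fails at once if the collar is moved more than 30 mm (distance of collar from where it was at the start of the episode above 0.03 m).
It fails at once if the jar is moved more than 30 mm (distance of jar from where it was at the start of the episode above 0.03 m).
It also fails if it takes over 72 s, if anything falls off the work surface, if the arm or the gripper's body presses on something with over 40 N, if the wrist force passes 120 N, or if a joint passes its speed limit or range.

## Robot

A 6-joint arm with a two-finger parallel gripper is mounted at the origin on the work surface. World frame = base frame: x ahead of the robot, y to its left, z up, the work surface at z = 0. Lengths are in m, angles in rad, forces in N, time in s.
With the tool pointing down it reaches from about 0.325 to 0.85 m from the base axis. Payload 15.5 kg.
Tool frame: the origin (TCP) lies midway between the tips of the shut fingers; the grasp point (between the pads) lies arm.grip_depth behind it (arm.grip_depth is the distance from the TCP to the grasp point, in m); z points along the fingers, y is the line along which they close (so a half turn about z gives the same grasp; the last joint's range is limited). The gripper opens to 91 mm and grips with 3 to 60 N. Pads are 32 mm wide; open, the fingers measure 118 mm over their backs; the gripper's body (76 mm by 178 mm) begins 60 mm behind the grasp point.
Start: joints at [1.05, 0.494, 1.345, -0, 1.302, -0.096], TCP at [0.258, 0.569, 0.214] pointing down, gripper open.
Joint ranges: [-2.91, 2.91], [-0.82, 2.16], [0.22, 2.67], [-1.22, 4.37], [0.12, 2.79], [-3.08, 3.08]. Speed limits (rad/s): [1.89, 1.89, 2.57, 3.01, 3.01, 3.01].

## Interface

Orientations are given as [roll, pitch, yaw] about the fixed x, y, z axes, in that order (R = Rz(yaw) Ry(pitch) Rx(roll)).
In Python, from workcell import arm gives the robot as it stands.
- The arm moves only by the tool apply_moves, never from a script. Its argument "steps" is a list of rows, each a list of 2 entries, a list of its own where there are three numbers: the shift along the tool's x, y, z in mm, then the turn, a rotation vector about the tool's x, y, z in degrees. A call has exactly 8 rows; each row is the pose to reach, as a shift and turn from the pose commanded when the call began, along the tool's axes at that moment; what a row does not reach only later rows make up. A row lasts 1/12 s, in which the tool goes at most 41.7 mm and 7.16 degrees, less where a joint would pass 70% of its speed; a pose out of reach is approached as far as the arm can. A call with a gripper value outside its range is refused whole. "hand" is the opening in per cent of the stroke, from 0 (shut) to 100 (fully open), set as the call begins (left out, the last holds). The fingers move at their own pace and stop on an object; "squeeze" is the grip in N (left out, the last holds). Time passes only in rows, so rows that repeat a pose let the fingers close, or fill a call up. It gives the time, the measured TCP pose, the force, the opening and the grip force at its end, in the units of the state.
- arm.sense(): the state, without advancing time (a new reading comes with each control period).
- arm.capture(name): name is "side" or "top"; returns the picture (480x640x3 uint8, blue, green, red); there is no depth.
- arm.camera_model(name): a dict with "K" (3x3 intrinsics, pixels), "rvec" (rotation vector, rad) and "tvec" (3), from world to camera coordinates, as OpenCV has them. Camera axes: x right, y down, z forward; pixel columns grow to the right and rows downward; lengths in m; the calibration is good to about 2 mm. A picture is of the moment at which its call begins. camera_model takes no time and is no camera call.
- arm.sign_off(): hands the job in; it is judged then, once.
Trained networks look in the newest picture that a camera, given by its name, has taken for a name from the list of things; names that differ only in an ending like _2 or _b are one class to them, and where a whole thing is asked for, a point or a joint stands for the part that bears it (a point fixed in the world has none). Each returns a list of dicts, best first, with "conf" (0 to 1); they miss things now and then, are a little off and sometimes report something else, mostly with a low value. They report only what shows in the picture. A call takes as long as a camera call. They do not tell look-alikes from the thing itself.
- arm.look_for(label, camera): "box" ([left, top, width, height] as shares, 0 to 1, of the picture: columns of its width, rows of its height, round what is visible of it).
- arm.cut_out(label, camera): "region" (480x640 bool, what is visible of it) and "box" ([left, top, width, height] as shares, 0 to 1, of the picture: columns of its width, rows of its height, round what is visible of it).
The state is a dict: "time": time; "joint_positions": joint angles; "qvel": joint speeds; "joint_efforts": joint torques, N m; "position": TCP position; "orientation": TCP orientation; "wrist_force": force on the tool from outside, world axes, zero at the start; "torque": the same for the moment, N m; "finger_gap": opening from 0.0 (shut) to 1.0 (fully open); "finger_force": force on a finger pad.
Only numpy, scipy, OpenCV 4.12 (cv2) and the standard library are available. Lean on these libraries where they do the work, as an engineer would, in place of code of your own. Each camera call takes 0.05 s, during which the arm holds its last target. There are 200 camera calls.

## Working session

There is one attempt and no reset: what is moved stays moved. The work goes in short steps, Python scripts to look and compute and a tool call to move; the robot and the scene stay as the last step left them, time stands still between calls to the robot, and variables do not carry over. Pictures are saved under pics/ and viewed, at most 10 in all, crops included, and the job is handed in when it is done.

Besides the shell and the picture viewer there is one more tool, called after "Emit:" by a JSON object that holds its "op" and its "data". apply_moves: Moves the arm, as the interface text tells. Its arguments: {"type":"object","properties":{"steps":{"type":"array","items":{"type":"array"}},"hand":{"type":"number"},"squeeze":{"type":"number"}},"required":["steps"]}

```bash
mkdir -p pics; ls
python3 - <<'E'
from workcell import arm
import cv2,numpy as np
for c in("side","top"):
    cv2.imwrite(f"pics/{c}0.png",arm.capture(c))
    m=arm.camera_model(c);R=cv2.Rodrigues(np.array(m["rvec"],float))[0]
    print(c,m["K"],(-R.T@np.array(m["tvec"]).ravel()).round(3),R[2].round(2))
    for l in("brass_plug","steel_plug_a","bucket_in","lever_grip","tray_in","flange","collar","jar"):
        print(l,[(round(d["conf"],2),(np.array(d["box"])*[640,480,640,480]).round(0).tolist()) for d in arm.look_for(l,c)][:5])
print(arm.sense(),arm.grip_depth)
E
```

```text
pics
side [[562.12661291   0.         324.19949604]
 [  0.         562.12661291 243.86653648]
 [  0.           0.           1.        ]] [ 0.416 -0.954  0.706] [ 0.07  0.85 -0.52]
brass_plug [(0.73, [333.0, 214.0, 12.0, 18.0])]
steel_plug_a [(0.97, [264.0, 360.0, 22.0, 31.0]), (0.71, [340.0, 246.0, 16.0, 13.0])]
bucket_in [(0.57, [331.0, 223.0, 95.0, 74.0]), (0.16, [280.0, 207.0, 25.0, 19.0])]
lever_grip []
tray_in [(0.81, [306.0, 197.0, 162.0, 175.0])]
flange [(0.64, [282.0, 210.0, 22.0, 19.0]), (0.18, [340.0, 245.0, 19.0, 19.0])]
collar [(0.71, [279.0, 233.0, 23.0, 19.0])]
jar [(0.94, [333.0, 393.0, 44.0, 57.0])]
top [[611.91045537   0.         311.6958198 ]
 [  0.         611.91045537 253.24548181]
 [  0.           0.           1.        ]] [ 0.273 -0.054  1.262] [ 0.21  0.01 -0.98]
brass_plug [(0.48, [148.0, 236.0, 25.0, 16.0])]
steel_plug_a [(0.7, [334.0, 241.0, 19.0, 17.0]), (0.63, [396.0, 324.0, 15.0, 17.0]), (0.54, [349.0, 324.0, 20.0, 15.0]), (0.43, [175.0, 297.0, 30.0, 24.0])]
bucket_in [(0.71, [310.0, 181.0, 135.0, 87.0]), (0.65, [296.0, 165.0, 146.0, 139.0])]
lever_grip [
[... 289 characters left out ...]
time': 0.9, 'joint_positions': array([ 1.05051425e+00,  4.93613028e-01,  1.34547632e+00, -1.86650990e-05,
        1.30250871e+00, -9.54870276e-02]), 'qvel': array([ 0.0001718 , -0.0004254 , -0.00069301,  0.00064418, -0.0012988 ,
       -0.00051732]), 'joint_efforts': array([-2.04253207e-03, -8.78685594e+01, -3.82253873e+01,  7.07142404e-02,
        4.40981321e-02, -1.08399254e-05]), 'position': array([0.25758442, 0.56946299, 0.2139149 ]), 'orientation': array([-3.14158555e+00,  1.73996722e-05,  2.71680255e+00]), 'wrist_force': array([-0.29483457, -0.09064525, -0.64009166]), 'torque': array([ 0.05313125,  0.00983836, -0.00646225]), 'finger_force': 0.0, 'finger_gap': 1.0024890888402598} 0.0188
```

View pics/top0.png

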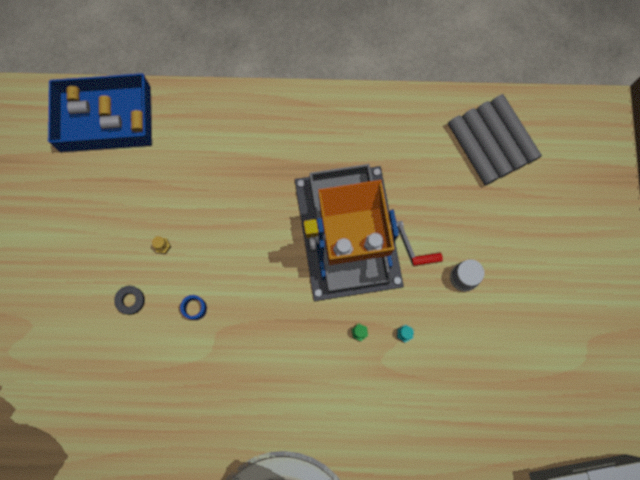

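View pics/side0.png

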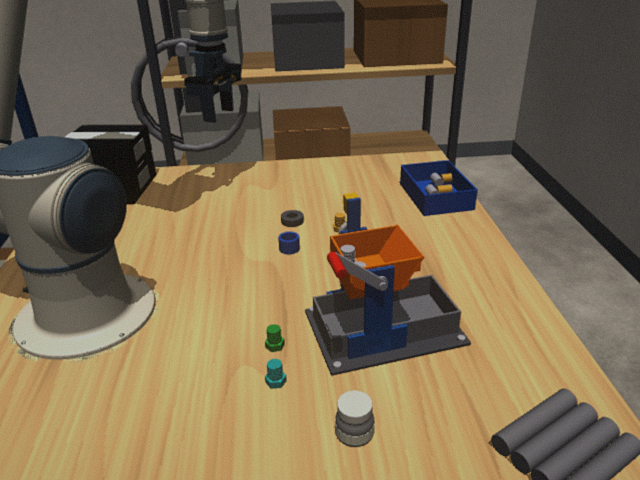

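The top view shows the brass plug at (160,244), the red handle at (427,259), the latch housing at (311,227), and the steel plugs at (344,246) and (375,241). The green and turquoise decoys are at (360,332) and (405,333). The side view shows the brass plug at (340,221), with its lower right hidden by the station.

```bash
cat > h.py <<'E'
import cv2,numpy as np
from workcell import arm
from scipy.optimize import least_squares
def proj(c,P):
    m=arm.camera_model(c);return cv2.projectPoints(np.array(P,float).reshape(-1,1,3),np.array(m["rvec"],float),np.array(m["tvec"],float),np.array(m["K"]),None)[0].reshape(-1,2)
def ray(c,uv,z):
    m=arm.camera_model(c);R=cv2.Rodrigues(np.array(m["rvec"],float))[0];t=np.array(m["tvec"],float).ravel()
    o=-R.T@t;d=R.T@np.linalg.solve(np.array(m["K"]),[uv[0],uv[1],1]);return o+d*(z-o[2])/d[2]
def color(img,lo,hi,box):
    h=cv2.cvtColor(img,cv2.COLOR_BGR2HSV);k=cv2.inRange(h,lo,hi);z=np.zeros_like(k);x,y,w,H=box;z[y:y+H,x:x+w]=k[y:y+H,x:x+w];return z
def cen(k):
    y,x=np.nonzero(k);return np.array([x.mean(),y.mean()]),len(x),(x.min(),x.max(),y.min(),y.max())
E
python3 - <<'E'
from h import *
T=cv2.imread("pics/top0.png");S=cv2.imread("pics/side0.png")
red=((0,170,100),(6,255,255));
rt=cen(color(T,*red,(405,245,45,25)));rs=cen(color(S,(0,170,70),(6,255,255),(320,245,35,35)))
yt=cen(color(T,(22,180,120),(32,255,255),(300,215,22,25)));ys=cen(color(S,(22,150,80),(32,255,255),(340,190,22,20)))
print(rt,rs,yt,ys)
arm.capture("top")
r=[d for d in arm.cut_out("brass_plug","top")]
for d in r:
    print(d["conf"],cen(d["region"]))
    print(ray("top",cen(d["region"])[0],0.03))
arm.capture("side")
for d in arm.cut_out("brass_plug","side"): print("side",d["conf"],cen(d["region"]),ray("side",cen(d["region"])[0],0.025))
def P(q,p):
    x,y,a,dz=q if len(q)==4 else (*q,0);c,s=np.cos(a),np.sin(a);p=np.atleast_2d(p);return np.c_[x+c*p[:,0]-s*p[:,1],y+s*p[:,0]+c*p[:,1],p[:,2]]
A=[[-.084,-.107,.236]];B=[[0,.085,.252]]
bolts=np.array([[300.5,183.5],[377,171],[402.5,283],[318,293]])
def f(q): return np.r_[(proj("top",P(q,A))[0]-rt[0]),(proj("side",P(q,A))[0]-rs[0]),(proj("top",P(q,B))[0]-yt[0])]
s=least_squares(f,[.5,-.1,0.1]);print(s.x,s.fun.round(1))
print(proj("top",P(s.x,B)),proj("side",P(s.x,B)))
print("steel pred",proj("top",P(s.x,[[-.025,.03,.177],[-.025,-.03,.177]])))
print("bolts world",[ray("top",b,.01).round(3).tolist() for b in bolts])
w=np.array([ray("top",b,.01) for b in bolts]);print(w.mean(0), w[0]-w[3],w[1]-w[2])
for l in("flange","collar","jar"):
    d=arm.look_for(l,"top");b=d[0]["box"];print(l,d[0]["conf"],ray("top",[(b[0]+b[2]/2)*640,(b[1]+b[3]/2)*480],.02).round(3))
cv2.imwrite("pics/crop.png",np.hstack([cv2.resize(T[215:270,130:195],None,fx=6,fy=6,interpolation=0),cv2.resize(S[200:255,320:385],None,fx=6,fy=6,interpolation=0)]))
E
```

```text
(array([427.17117117, 258.66666667]), 222, (np.int64(413), np.int64(441), np.int64(253), np.int64(264))) (array([336.71180556, 264.85416667]), 288, (np.int64(327), np.int64(346), np.int64(251), np.int64(278))) (array([310.4125, 226.4375]), 160, (np.int64(304), np.int64(317), np.int64(220), np.int64(233))) (array([350.51923077, 195.34615385]), 52, (np.int64(344), np.int64(357), np.int64(193), np.int64(198)))
0.48 (array([160.89565217, 245.00434783]), 230, (np.int64(153), np.int64(170), np.int64(237), np.int64(253)))
[0.54916216 0.26604153 0.03      ]
side 0.44 (array([338.78698225, 220.47928994]), 169, (np.int64(334), np.int64(345), np.int64(212), np.int64(231))) [0.55390759 0.27038852 0.025     ]
[ 0.55373444 -0.12621004  0.1834264 ] [ 0.9 -0.5 -0.6  0.1 -0.9 -0.2]
[[309.56003299 226.20924833]] [[349.27545062 194.20510088]]
steel pred [[341.75946771 245.17468478]
 [374.20142783 240.0733859 ]]
bolts world [[0.696, -0.018, 0.01], [0.728, -0.182, 0.01], [0.485, -0.235, 0.01], [0.46, -0.061, 0.01]]
[ 0.59222813 -0.12422591  0.01      ] [0.23624166 0.04272864 0.        ] [ 2.43332178e-01  5.31581315e-02 -2.22044605e-16]
flange 0.91 [0.431 0.324 0.02 ]
collar 0.75 [0.422 0.195 0.02 ]
jar 0.72 [ 0.503 -0.369  0.02 ]
```

View pics/crop.png

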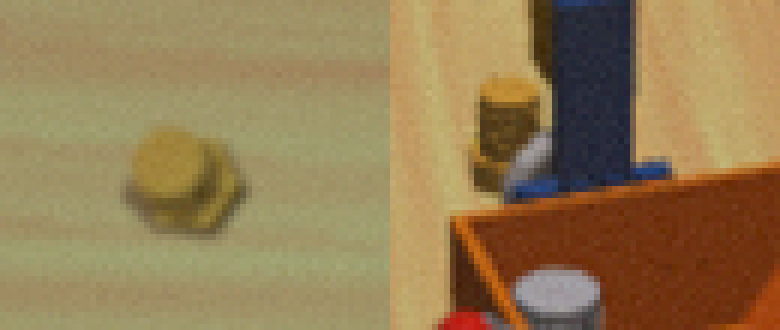

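The crop shows the brass plug's top disc centred near top (158,242) and side (339.7,214.5). Next I turn that into a pick pose. The plan is to grip the round body with the tip 15 mm above the underside and the closing line 50° from the station's x, so the gripper body clears the latch housing.

```bash
cat >> h.py <<'E'
def shift(p,yaw):  # mm shift and z turn from present pose (tool down) to world p, yaw(deg)
    s=arm.sense();o=s["orientation"];a=o[2];d=np.array(p)-s["position"]
    x=[np.cos(a),np.sin(a),0];y=[np.sin(a),-np.cos(a),0]
    return (np.array([d@x,d@y,-d[2]])*1e3).round(1),round((np.degrees(a)-yaw+180)%360-180,1)
def st(p,q=(.554,-.126,.187)):
    c,s=np.cos(q[2]),np.sin(q[2]);return np.array([q[0]+c*p[0]-s*p[1],q[1]+s*p[0]+c*p[1],p[2]])
E
python3 - <<'E'
from h import *
a=ray("top",[158,242],.042);b=ray("side",[339.7,214.5],.042);print(a,b)
def plug(q):
    t=np.linspace(0,6.28,30);return np.r_[[[q[0]+.013*np.cos(i),q[1]+.013*np.sin(i),.042] for i in t],[[q[0]+.0177*np.cos(i),q[1]+.0177*np.sin(i),z] for i in t for z in(0,.014)]]
for q in(a,b,(a+b)/2):
    for c in("top","side"):
        u=proj(c,plug(q));print(c,u.min(0).round(1),u.max(0).round(1),u[:30].mean(0).round(1))
print(shift([*((a+b)/2)[:2],.10],150.5),shift([*((a+b)/2)[:2],.0155],150.5))
E
```

```text
[0.55263761 0.26934179 0.042     ] [0.55631573 0.26998345 0.042     ]
top [151.7 235.8] [171.3 254.7] [158.  241.8]
side [331.3 212.3] [345.4 232.9] [338.4 214.7]
top [151.5 234.1] [171.1 253. ] [157.8 240.1]
side [332.8 212. ] [346.8 232.7] [339.9 214.5]
top [151.6 235. ] [171.2 253.8] [157.9 240.9]
side [332.  212.2] [346.1 232.8] [339.2 214.6]
(array([-394.1, -150.8,  113.9]), np.float64(5.2)) (array([-394.1, -150.8,  198.4]), np.float64(5.2))
```

Emit:
{"op": "apply_moves", "data": {"steps": [[[-30,-11,0],[0,0,0]],[[-65,-25,0],[0,0,2]],[[-100,-38,0],[0,0,5.2]],[[-135,-52,0],[0,0,5.2]],[[-170,-65,0],[0,0,5.2]],[[-205,-78,0],[0,0,5.2]],[[-240,-92,0],[0,0,5.2]],[[-270,-103,10],[0,0,5.2]]], "hand": 70, "squeeze": 30}}

```text
time: 1.92
position: [0.4634, 0.3629, 0.2055]
orientation: [3.139, 0.002, 2.626]
wrist_force: [0.9, 1.0, -1.0]
finger_gap: 0.698
finger_force: 0.0
```

```bash
python3 -c "
from h import *
print(shift([.554,.2695,.0155],150.5))"
```

```text
(array([-124.9,  -36.5,  190. ]), np.float64(-0.1))
```

Emit:
{"op": "apply_moves", "data": {"steps": [[[-32,-9,10],[0,0,0]],[[-64,-18,20],[0,0,0]],[[-96,-28,40],[0,0,0]],[[-120,-35,65],[0,0,0]],[[-126,-36.5,95],[0,0,0]],[[-126,-36.5,120],[0,0,0]],[[-126,-36.5,120],[0,0,0]],[[-126,-36.5,120],[0,0,0]]]}}

```text
time: 2.58
position: [0.5521, 0.2702, 0.0834]
orientation: [-3.14, -0.002, 2.626]
wrist_force: [0.0, 0.3, 1.1]
finger_gap: 0.696
finger_force: 0.0
```

Run:
```python
from h import *
print(arm.sense()["position"],shift([.554,.2695,.0155],150.5))
T=arm.capture("top");S=arm.capture("side")
cv2.imwrite("pics/c2.png",np.hstack([cv2.resize(T[190:290,110:210],None,fx=4,fy=4),cv2.resize(S[140:240,290:390],None,fx=4,fy=4)]))
```

```text
[0.55210115 0.27023368 0.08342802] (array([-2. ,  0.3, 67.9]), np.float64(-0.0))
```

View pics/c2.png

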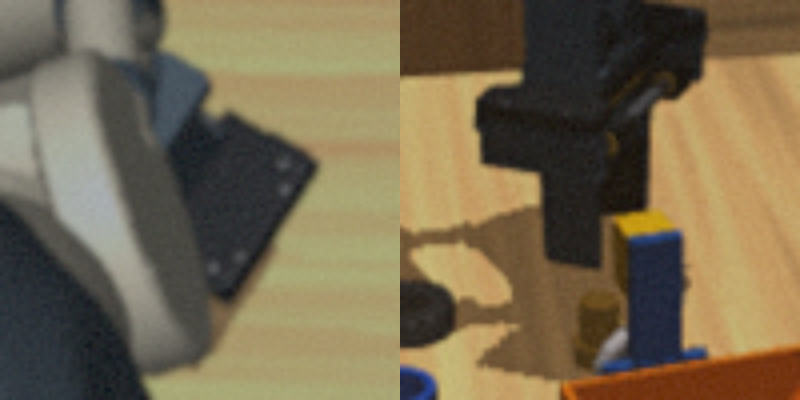

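The crop shows the gripper above the plug with one finger on each side, and the plug still standing at side crop (598,320). Now I descend.

Emit:
{"op": "apply_moves", "data": {"steps": [[[-1,0,20],[0,0,0]],[[-2,0,45],[0,0,0]],[[-2,0,60],[0,0,0]],[[-2,0,68],[0,0,0]],[[-2,0,68],[0,0,0]],[[-2,0,68],[0,0,0]],[[-2,0,68],[0,0,0]],[[-2,0,68],[0,0,0]]]}}

```text
time: 3.35
position: [0.5553, 0.2699, 0.0173]
orientation: [3.14, 0.001, 2.626]
wrist_force: [-0.3, 0.3, 0.9]
finger_gap: 0.703
finger_force: 0.0
```

Emit:
{"op": "apply_moves", "data": {"steps": [[[0,0,0],[0,0,0]],[[0,0,0],[0,0,0]],[[0,0,0],[0,0,0]],[[0,0,0],[0,0,0]],[[0,0,0],[0,0,0]],[[0,0,0],[0,0,0]],[[0,0,0],[0,0,0]],[[0,0,0],[0,0,0]]], "hand": 0, "squeeze": 30}}

```text
time: 4.02
position: [0.5546, 0.2695, 0.0159]
orientation: [3.142, 0.0, 2.626]
wrist_force: [0.3, 1.3, 0.4]
finger_gap: 0.277
finger_force: 30.0
```

Emit:
{"op": "apply_moves", "data": {"steps": [[[0,0,-15],[0,0,0]],[[0,0,-50],[0,0,0]],[[0,0,-90],[0,0,0]],[[0,0,-130],[0,0,0]],[[0,0,-170],[0,0,0]],[[0,0,-210],[0,0,0]],[[0,0,-250],[0,0,0]],[[0,0,-290],[0,0,0]]]}}

```text
time: 4.68
position: [0.5539, 0.2692, 0.3079]
orientation: [-3.141, -0.0, 2.626]
wrist_force: [0.9, -0.0, -0.8]
finger_gap: 0.28
finger_force: 30.0
```

Run:
```python
from h import *
t=st([.016,0,.152]);print(t,shift([t[0],t[1],.306],150.6),shift(t,150.6),arm.sense()["finger_gap"],arm.sense()["wrist_force"])
```

```text
[ 0.56972106 -0.12302541  0.152     ] (array([-207.2, -333.4,    1.9]), np.float64(-0.1)) (array([-207.2, -333.4,  155.9]), np.float64(-0.1)) 0.2799617585156739 [ 0.92107244 -0.03101615 -0.83879602]
```

Emit:
{"op": "apply_moves", "data": {"steps": [[[-15,-24,0],[0,0,0]],[[-35,-56,0],[0,0,0]],[[-55,-88,0],[0,0,0]],[[-75,-121,0],[0,0,0]],[[-95,-153,0],[0,0,0]],[[-115,-185,0],[0,0,0]],[[-135,-217,0],[0,0,0]],[[-155,-249,0],[0,0,0]]]}}

```text
time: 5.35
position: [0.5661, -0.0254, 0.3058]
orientation: [-3.141, -0.0, 2.626]
wrist_force: [0.7, 0.1, -2.4]
finger_gap: 0.276
finger_force: 30.0
```

Emit:
{"op": "apply_moves", "data": {"steps": [[[-15,-24,0],[0,0,0]],[[-35,-56,0],[0,0,0]],[[-48,-78,0],[0,0,0]],[[-52,-84,0],[0,0,0]],[[-52,-84,0],[0,0,0]],[[-52,-84,15],[0,0,0]],[[-52,-84,35],[0,0,0]],[[-52,-84,50],[0,0,0]]]}}

```text
time: 6.02
position: [0.5701, -0.1208, 0.2548]
orientation: [3.141, -0.001, 2.627]
wrist_force: [-0.6, 0.7, -3.0]
finger_gap: 0.28
finger_force: 30.0
```

Run:
```python
from h import *
t=st([.016,0,.152]);print(arm.sense()["position"],shift(t,150.6))
T=arm.capture("top");S=arm.capture("side")
cv2.imwrite("pics/c3.png",np.hstack([cv2.resize(T[160:310,270:470],None,fx=2,fy=2),cv2.resize(S[150:300,280:480],None,fx=2,fy=2)]))
# predicted pixels of plug top edge and bucket rim corners
print(((proj("side",[st(p) for p in([-.045,.055,.19],[-.045,-.055,.19],[.08,-.055,.19],[.08,.055,.19])])-[280,150])*2+[400,0]).round(0).tolist())
```

```text
[ 0.57005975 -0.12075535  0.25481993] (array([ -0.8,  -2.1, 102.8]), np.float64(-0.1))
[[502.0, 171.0], [540.0, 235.0], [680.0, 210.0], [630.0, 149.0]]
```

View pics/c3.png

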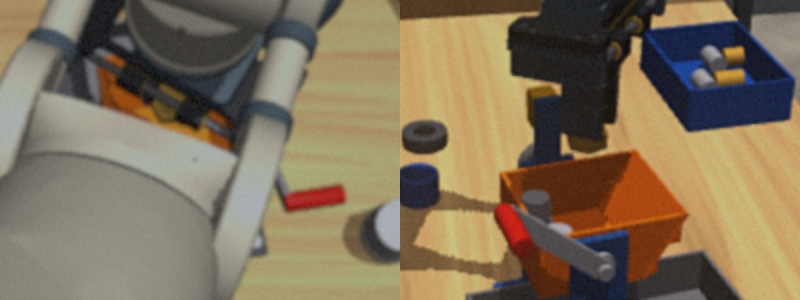

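The crop shows the plug in the fingers over the front half of the bucket. The rim corners, at side crop (501,173) and (687,213), agree with the model. I go down into the bucket.

Emit:
{"op": "apply_moves", "data": {"steps": [[[-0.8,-2,12],[0,0,0]],[[-0.8,-2,28],[0,0,0]],[[-0.8,-2,44],[0,0,0]],[[-0.8,-2,60],[0,0,0]],[[-0.8,-2,75],[0,0,0]],[[-0.8,-2,85],[0,0,0]],[[-0.8,-2,92],[0,0,0]],[[-0.8,-2,92],[0,0,0]]]}}

```text
time: 6.78
position: [0.5699, -0.1238, 0.1633]
orientation: [-3.141, -0.001, 2.627]
wrist_force: [-0.9, 0.2, -2.0]
finger_gap: 0.277
finger_force: 30.0
```

Emit:
{"op": "apply_moves", "data": {"steps": [[[0,0,2],[0,0,0]],[[0,0,4],[0,0,0]],[[0,0,6],[0,0,0]],[[0,0,8],[0,0,0]],[[0,0,10],[0,0,0]],[[0,0,10],[0,0,0]],[[0,0,10],[0,0,0]],[[0,0,10],[0,0,0]]]}}

```text
time: 7.45
position: [0.5702, -0.1245, 0.154]
orientation: [3.142, 0.0, 2.626]
wrist_force: [-0.1, -0.5, -1.9]
finger_gap: 0.275
finger_force: 30.0
```

Emit:
{"op": "apply_moves", "data": {"steps": [[[0,0,1],[0,0,0]],[[0,0,2],[0,0,0]],[[0,0,2],[0,0,0]],[[0,0,2],[0,0,0]],[[0,0,2],[0,0,0]],[[0,0,2],[0,0,0]],[[0,0,2],[0,0,0]],[[0,0,2],[0,0,0]]]}}

```text
time: 8.12
position: [0.5702, -0.1244, 0.1519]
orientation: [3.142, 0.0, 2.626]
wrist_force: [-0.6, -0.0, -1.6]
finger_gap: 0.276
finger_force: 30.0
```

Emit:
{"op": "apply_moves", "data": {"steps": [[[0,0,0],[0,0,0]],[[0,0,0],[0,0,0]],[[0,0,0],[0,0,0]],[[0,0,0],[0,0,0]],[[0,0,0],[0,0,0]],[[0,0,0],[0,0,0]],[[0,0,0],[0,0,0]],[[0,0,0],[0,0,0]]], "hand": 38}}

```text
time: 8.78
position: [0.5701, -0.1244, 0.1519]
orientation: [3.142, 0.0, 2.626]
wrist_force: [-0.2, 0.2, 0.1]
finger_gap: 0.383
finger_force: 0.0
```

Emit:
{"op": "apply_moves", "data": {"steps": [[[0,0,-6],[0,0,0]],[[0,0,-15],[0,0,0]],[[0,0,-27],[0,0,0]],[[0,0,-42],[0,0,0]],[[0,0,-60],[0,0,0]],[[0,0,-85],[0,0,0]],[[0,0,-115],[0,0,0]],[[0,0,-150],[0,0,0]]]}}

```text
time: 9.45
position: [0.5694, -0.1242, 0.3033]
orientation: [-3.141, -0.001, 2.626]
wrist_force: [2.0, -0.9, -0.4]
finger_gap: 0.38
finger_force: 0.0
```

Run:
```python
from h import *
p=[-.130,-.107]
t=st([*p,.33]);print(arm.sense()["position"],shift(t,100.7))
```

```text
[ 0.56937103 -0.12418077  0.30332589] (array([  42.5, -174.8,  -26.7]), np.float64(49.8))
```

Emit:
{"op": "apply_moves", "data": {"steps": [[[5,-22,-15],[0,0,6]],[[11,-45,-26],[0,0,12]],[[17,-70,-26],[0,0,19]],[[23,-95,-26],[0,0,26]],[[29,-120,-26],[0,0,33]],[[35,-145,-26],[0,0,40]],[[40,-165,-26],[0,0,46]],[[42.5,-175,-26],[0,0,50]]], "hand": 0}}

```text
time: 10.12
position: [0.4453, -0.2572, 0.329]
orientation: [3.141, 0.001, 1.746]
wrist_force: [0.6, 0.3, 0.2]
finger_gap: 0.005
finger_force: 0.0
```

Run:
```python
from h import *
print(arm.sense()["position"],shift(st([-.13,-.107,.226]),100.7))
T=arm.capture("top");S=arm.capture("side")
cv2.imwrite("pics/c4.png",np.hstack([cv2.resize(T[160:310,270:470],None,fx=2,fy=2),cv2.resize(S[150:300,280:480],None,fx=2,fy=2)]))
rs=cen(color(S,(0,170,70),(6,255,255),(310,240,60,50)));print(rs,proj("side",[st([-.084,-.107,.236])]))
```

```text
[ 0.44528608 -0.25717027  0.32901577] (array([  1.7,   1.2, 103. ]), np.float64(-0.7))
(array([336.82746479, 264.93661972]), 284, (np.int64(328), np.int64(346), np.int64(251), np.int64(278))) [[336.60411879 264.94017312]]
```

View pics/c4.png

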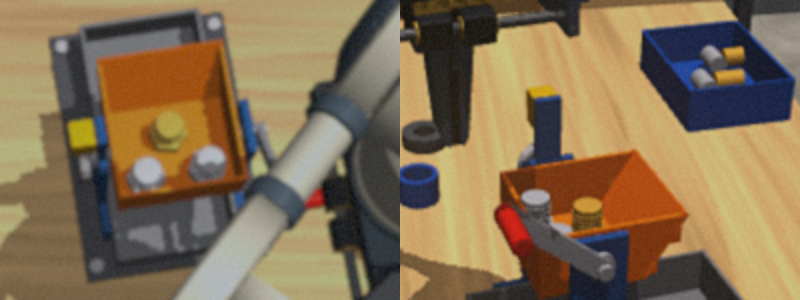

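The crop shows the brass plug standing in the bucket with both steel plugs, the bucket still home, and the handle where the model puts it. I go down behind the handle.

Emit:
{"op": "apply_moves", "data": {"steps": [[[0,0,20],[0,0,0]],[[0,1,45],[0,0,0]],[[0,1,70],[0,0,0]],[[0,1,90],[0,0,0]],[[0,1,103],[0,0,0]],[[0,1,105],[0,0,0]],[[0,1,105],[0,0,0]],[[0,1,105],[0,0,0]]]}}

```text
time: 10.88
position: [0.4486, -0.2556, 0.224]
orientation: [3.141, 0.001, 1.755]
wrist_force: [-0.6, 0.5, 0.2]
finger_gap: 0.003
finger_force: 0.0
```

Run:
```python
from h import *
s=arm.sense();d=s["position"]-st([0,0,.165]);c,n=np.cos(.187),np.sin(.187)
hx,hy=c*d[0]+n*d[1],-n*d[0]+c*d[1];print("tool in hinge",hx,hy,d[2],s["orientation"])
for th in np.arange(0,1.96,.08):
    f=np.radians(139.8)-th;print(round(th,2),"y",round((.110*np.cos(f)-.0225-hx)*1e3,1),"z",round(-(.110*np.sin(f)-.012-d[2])*1e3,1))
```

```text
tool in hinge -0.12767093819013367 -0.10770742631031702 0.05898921817774894 [3.14068842e+00 8.87560727e-04 1.75492863e+00]
0.0 y 21.2 z -0.0
0.08 y 27.1 z -6.5
0.16 y 33.5 z -12.5
0.24 y 40.4 z -17.9
0.32 y 47.8 z -22.8
0.4 y 55.4 z -27.1
0.48 y 63.4 z -30.8
0.56 y 71.7 z -33.8
0.64 y 80.2 z -36.1
0.72 y 88.8 z -37.8
0.8 y 97.6 z -38.7
0.88 y 106.4 z -39.0
0.96 y 115.1 z -38.6
1.04 y 123.9 z -37.4
1.12 y 132.5 z -35.6
1.2 y 140.9 z -33.0
1.28 y 149.1 z -29.9
1.36 y 157.0 z -26.0
1.44 y 164.6 z -21.6
1.52 y 171.8 z -16.5
1.6 y 178.6 z -10.9
1.68 y 184.9 z -4.8
1.76 y 190.7 z 1.8
1.84 y 196.0 z 8.9
1.92 y 200.6 z 16.3
```

Emit:
{"op": "apply_moves", "data": {"steps": [[[-2,12,0],[0,0,0]],[[-2,20,0],[0,0,0]],[[-2,27,-6],[0,0,0]],[[-2,34,-12],[0,0,0]],[[-2,41,-18],[0,0,0]],[[-2,48,-23],[0,0,0]],[[-2,56,-27],[0,0,0]],[[-2,64,-31],[0,0,0]]]}}

```text
time: 11.55
position: [0.5112, -0.2462, 0.2554]
orientation: [-3.14, 0.001, 1.753]
wrist_force: [-8.7, -2.7, 6.7]
finger_gap: 0.002
finger_force: 4.6
```

Run:
```python
from h import *
s=arm.sense();print(s["wrist_force"],s["position"])
S=arm.capture("side");k=color(S,(0,170,70),(6,255,255),(300,190,120,110));uv=cen(k);print(uv)
g=np.arange(-.05,2,.02);p=proj("side",[st([.11*np.cos(np.radians(139.8)-t),-.107,.165+.11*np.sin(np.radians(139.8)-t)]) for t in g]);e=np.linalg.norm(p-uv[0],axis=1);print("theta",g[e.argmin()],e.min())
```

```text
[-8.71079855 -2.70075257  6.65751928] [ 0.51123595 -0.24618472  0.2553955 ]
(array([365.52317881, 248.1589404 ]), 151, (np.int64(361), np.int64(372), np.int64(236), np.int64(256)))
theta 0.47000000000000003 5.653550514456805
```

Emit:
{"op": "apply_moves", "data": {"steps": [[[0,8,-3],[0,0,0]],[[0,16,-5],[0,0,0]],[[0,25,-7],[0,0,0]],[[0,34,-8],[0,0,0]],[[0,42,-8],[0,0,0]],[[0,51,-7.5],[0,0,0]],[[0,60,-6.5],[0,0,0]],[[0,68.5,-4.5],[0,0,0]]]}}

```text
time: 12.27
position: [0.5795, -0.2333, 0.2592]
orientation: [3.141, 0.001, 1.754]
wrist_force: [-3.9, -1.0, 2.9]
finger_gap: 0.005
finger_force: 2.5
```

Emit:
{"op": "apply_moves", "data": {"steps": [[[0,8.5,2.5],[0,0,0]],[[0,16.5,6],[0,0,0]],[[0,24.5,10],[0,0,0]],[[0,32,14],[0,0,0]],[[0,39,19],[0,0,0]],[[0,46,25],[0,0,0]],[[0,52.5,31],[0,0,0]],[[0,57,36],[0,0,0]]]}}

```text
time: 12.93
position: [0.6352, -0.2229, 0.2215]
orientation: [-3.141, -0.0, 1.753]
wrist_force: [-5.5, -0.6, 4.1]
finger_gap: 0.004
finger_force: 2.7
```

Run:
```python
from h import *
s=arm.sense();print(s["wrist_force"],s["position"])
S=arm.capture("side");k=color(S,(0,170,70),(6,255,255),(300,190,200,110));uv=cen(k);print(uv)
g=np.arange(-.05,2,.02);p=proj("side",[st([.11*np.cos(np.radians(139.8)-t),-.107,.165+.11*np.sin(np.radians(139.8)-t)]) for t in g]);e=np.linalg.norm(p-uv[0],axis=1);print("theta",g[e.argmin()],e.min())
T=arm.capture("top")
cv2.imwrite("pics/c5.png",np.hstack([cv2.resize(T[160:310,270:470],None,fx=2,fy=2),cv2.resize(S[170:370,290:490],None,fx=1.5,fy=1.5)]))
```

```text
[-5.53869627 -0.55764295  4.0951508 ] [ 0.63516053 -0.2228906   0.22148278]
(array([441.92, 251.45]), 100, (np.int64(364), np.int64(448), np.int64(243), np.int64(290)))
theta 1.85 0.4276193458707601
```

View pics/c5.png

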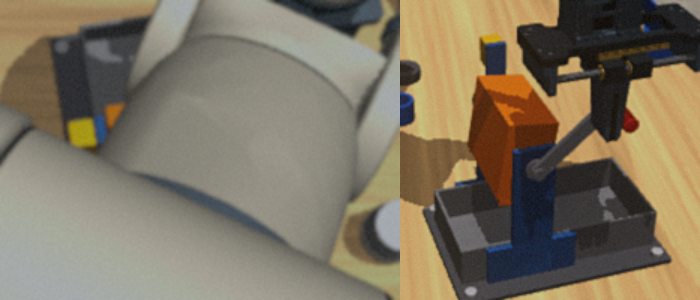

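The crop shows the bucket tipped well forward (roughly 1.75 to 1.85 rad), with the red bar ahead of the finger. I push the last bit to the stop and hold.

Emit:
{"op": "apply_moves", "data": {"steps": [[[0,4,5],[0,0,0]],[[0,7,9],[0,0,0]],[[0,10,13],[0,0,0]],[[0,12,16],[0,0,0]],[[0,13,17],[0,0,0]],[[0,13,17],[0,0,0]],[[0,13,17],[0,0,0]],[[0,13,17],[0,0,0]]]}}

```text
time: 13.7
position: [0.6468, -0.2208, 0.2054]
orientation: [-3.141, -0.0, 1.753]
wrist_force: [-6.5, -0.5, 3.6]
finger_gap: 0.003
finger_force: 3.5
```

Emit:
{"op": "apply_moves", "data": {"steps": [[[0,1,1],[0,0,0]],[[0,2,2],[0,0,0]],[[0,3,3],[0,0,0]],[[0,3,3],[0,0,0]],[[0,3,3],[0,0,0]],[[0,3,3],[0,0,0]],[[0,3,3],[0,0,0]],[[0,3,3],[0,0,0]]]}}

```text
time: 14.37
position: [0.649, -0.2203, 0.2021]
orientation: [-3.139, -0.001, 1.753]
wrist_force: [-10.4, -1.5, 1.1]
finger_gap: 0.009
finger_force: 5.1
```

Run:
```python
from h import *
S=arm.capture("side");k=color(S,(0,170,70),(6,255,255),(400,190,100,110));uv=cen(k);print(uv)
for t in (1.7,1.75,1.8,1.85,1.9,1.95):
    f=np.radians(139.8)-t
    print(t,proj("side",[st([.11*np.cos(f),y,.165+.11*np.sin(f)]) for y in(-.081,-.107,-.133)]).round(1).tolist())
cv2.imwrite("pics/c6.png",cv2.resize(S[190:360,300:490],None,fx=3,fy=3))
```

```text
(array([449.82291667, 260.26041667]), 96, (np.int64(446), np.int64(455), np.int64(252), np.int64(266)))
1.7 [[429.4, 237.2], [436.6, 245.2], [444.0, 253.5]]
1.75 [[431.3, 239.1], [438.4, 247.0], [445.9, 255.4]]
1.8 [[433.0, 241.0], [440.2, 249.0], [447.7, 257.4]]
1.85 [[434.5, 243.0], [441.7, 251.1], [449.3, 259.5]]
1.9 [[436.0, 245.2], [443.2, 253.2], [450.7, 261.7]]
1.95 [[437.2, 247.4], [444.4, 255.5], [452.0, 263.9]]
```

View pics/c6.png

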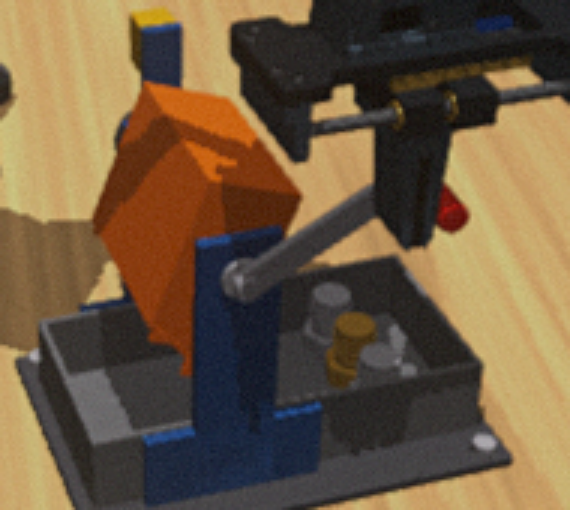

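The crop shows all three plugs in the tray: brass at (350,345), steel at (330,310) and (380,365). The bucket is at its stop, about 1.93 rad. I slide the finger sideways off the end of the bar so the lever springs back freely.

Emit:
{"op": "apply_moves", "data": {"steps": [[[-5,-4,-4],[0,0,0]],[[-40,-4,-4],[0,0,0]],[[-75,-4,-4],[0,0,0]],[[-85,-4,-10],[0,0,0]],[[-85,-4,-30],[0,0,0]],[[-85,-4,-60],[0,0,0]],[[-85,-4,-95],[0,0,0]],[[-85,-4,-130],[0,0,0]]]}}

```text
time: 15.08
position: [0.6617, -0.3044, 0.3336]
orientation: [3.141, -0.001, 1.753]
wrist_force: [0.9, -0.0, -0.2]
finger_gap: 0.006
finger_force: 0.0
```

Emit:
{"op": "apply_moves", "data": {"steps": [[[-20,0,0],[0,0,0]],[[-50,0,0],[0,0,0]],[[-70,0,0],[0,0,0]],[[-80,0,0],[0,0,0]],[[-80,0,0],[0,0,0]],[[-80,0,0],[0,0,0]],[[-80,0,0],[0,0,0]],[[-80,0,0],[0,0,0]]]}}

```text
time: 15.75
position: [0.6765, -0.3819, 0.3328]
orientation: [3.141, -0.0, 1.754]
wrist_force: [0.5, 0.4, 0.1]
finger_gap: 0.001
finger_force: 0.0
```

Run:
```python
from h import *
s=arm.sense();print(s["wrist_force"],s["position"])
S=arm.capture("side");T=arm.capture("top")
print(cen(color(S,(0,170,70),(6,255,255),(310,240,60,50))),cen(color(T,(0,170,100),(6,255,255),(405,235,45,40)))if color(T,(0,170,100),(6,255,255),(405,235,45,40)).any() else 0)
cv2.imwrite("pics/c7.png",np.hstack([cv2.resize(T[160:310,270:470],None,fx=2,fy=2),cv2.resize(S[190:390,290:490],None,fx=1.5,fy=1.5)]))
```

```text
[0.50909757 0.35814901 0.12750246] [ 0.67649947 -0.38188599  0.33282784]
(array([336.96206897, 264.95517241]), 290, (np.int64(327), np.int64(364), np.int64(252), np.int64(288))) 0
```

View pics/c7.png

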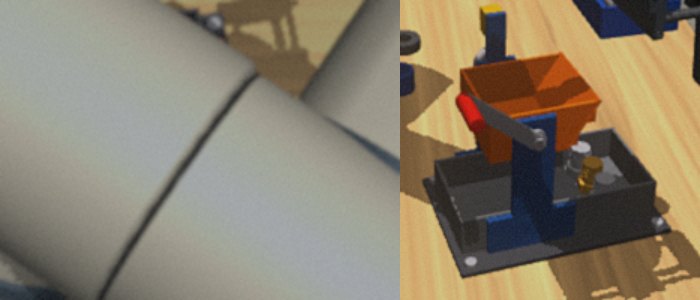

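The bar is back at its home pixel, (337.0,264.96) against (336.8,264.9) before the push. The bucket is latched, the plugs are in the tray and the arm is clear.

Emit:
{"op": "apply_moves", "data": {"steps": [[[0,0,0],[0,0,0]],[[0,0,0],[0,0,0]],[[0,0,0],[0,0,0]],[[0,0,0],[0,0,0]],[[0,0,0],[0,0,0]],[[0,0,0],[0,0,0]],[[0,0,0],[0,0,0]],[[0,0,0],[0,0,0]]]}}

```text
time: 16.52
position: [0.6763, -0.3832, 0.3324]
orientation: [-3.142, 0.0, 1.753]
wrist_force: [0.2, 0.4, 0.6]
finger_gap: 0.008
finger_force: 0.0
```

```bash
python3 -c "
from workcell import arm
print(arm.sign_off())"
```

```text
the job is handed in; nothing more can be done
None
```

I handed the job in at about 16.5 s: the last pictures show all three plugs in the catch tray and the bucket back home, and the flange, collar and jar were not touched; the sign-off returned no verdict.

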